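# Fill the baking sheet and ready the turner

## Robot

A 6-joint arm with a two-finger parallel gripper is mounted at the origin on the work surface. World frame = base frame: x ahead of the robot, y to its left, z up, the work surface at z = 0. Lengths are in m, angles in rad, forces in N, time in s.
With the tool pointing down it reaches from about 0.425 to 0.95 m from the base axis. Payload 14.7 kg.
Tool frame: the origin (TCP) lies at the very end of the fingers, on their centre line; the grasp point (between the pads) lies 19 mm behind it; z points along the fingers, y is the line along which they close (so a half turn about z gives the same grasp; the last joint's range is limited). The gripper opens to 85 mm and grips with 20 to 120 N. Pads are 22 mm wide; open, the fingers measure 114 mm over their backs; the gripper's body (76 mm by 85 mm) begins 54 mm behind the grasp point. The pads swing forward as they close: fully open they stand 13 mm farther back than shut.
Start: joints at [1.114, 0.48, 1.596, -0, 1.065, -0.047], TCP at [0.259, 0.596, 0.231] pointing down, gripper open.
Joint ranges: [-2.75, 2.75], [-0.82, 2.05], [0.23, 2.67], [-1.56, 4.7], [0.09, 2.69], [-2.92, 2.92]. Speed limits (rad/s): [1.89, 1.89, 2.39, 3.01, 3.01, 3.01].

## Interface

Orientations are given as a unit quaternion [x, y, z, w].
In Python, from rig import manip, snapshot, camera_model, order gives the robot as it stands.
- The arm moves only by the shell command python3 -m crank 'ROWS'. ROWS is a JSON object of lists of equal length, an entry for each row: "offset": the shift along the tool's x, y, z in mm, a list of three; "dr": the turn, a rotation vector about the tool's x, y, z in rad, a list of three; "jaw": the finger opening in mm, from 0 to 85.4. In form: {"offset": [[x, y, z], ...], "dr": [[wx, wy, wz], ...], "jaw": [jaw, ...]}. A call has 1 to 10 rows; each row shifts and turns the commanded pose from where the row before left it, along the tool's axes as they then stand; what a row does not reach is not made up. A row lasts 1/8 s, in which the tool goes at most 62.5 mm and 10.7 degrees, less where a joint would pass 70% of its speed; a pose out of reach is approached as far as the arm can. A call is refused whole if a number of a shift passes 62.5 or a number of a turn 0.188, either way. A call with a gripper value outside its range is refused whole. The fingers move at their own pace and stop on an object; the grip force is fixed at half the most. Time passes only in rows, so rows that do not move let the fingers close. It gives the time, the measured TCP pose, the force, the opening and the grip force at its end, in the units of the state.
- manip.read_state(): the state, without advancing time (a new reading comes with each control period).
- snapshot(name): name is "side" or "top" or "wrist"; returns the picture (480x640x3 uint8, red, green, blue); there is no depth.
- camera_model(name): a dict with "intrinsics" (3x3 intrinsics, pixels), "rvec" (rotation vector, rad) and "tvec" (3), from world to camera coordinates, as OpenCV has them. Camera axes: x right, y down, z forward; pixel columns grow to the right and rows downward; lengths in m; the calibration is good to about 2 mm. A picture is of the moment at which its call begins: read the wrist's pose just before it. camera_model takes no time and is no camera call; for the wrist camera it gives the pose at the moment of the call.
- order.job_done(): hands the job in; it is judged then, once.
The state is a dict: "time": time; "q": joint angles; "qd": joint speeds; "effort": joint torques, N m; "ee_pos": TCP position; "eef_rot": TCP orientation; "wrist_force": force on the tool from outside, world axes, zero at the start; "moment": the same for the moment, N m; "finger_gap": opening from 0.0 (shut) to 1.0 (fully open); "finger_force": force on a finger pad.
Only numpy, scipy, OpenCV 4.12 (cv2) and the standard library are available. Lean on these libraries where they do the work, as an engineer would, in place of code of your own. Each camera call takes 0.05 s, during which the arm holds its last target. There are 200 camera calls.

## Task

Lay the two frozen patties from the chopping board flat in the two empty marked places of the baking sheet, centred, so that it holds two neat rows of three. Then draw the flat turner (not the fork) out of the utensil block, turn it so that its blade lies level, and hold it with the middle of the blade above the sheet, well clear of the patties, some 15 to 20 cm above the table; finish while still holding it there, steady and in the gripper. Leave everything else where it is.

Things in the scene. Friction and masses are not known exactly. Their poses are not given: they have to be found in the camera images.
- patty1: a brown, hard-frozen round patty, disc 48 mm across and 22 mm high, about 50 g; origin at its middle, 11 mm above its underside. All six patties are alike; four lie on the baking sheet and two on the chopping board, which ones varies
- patty2: a brown, hard-frozen round patty, disc 48 mm across and 22 mm high, about 50 g; origin at its middle, 11 mm above its underside. All six patties are alike; four lie on the baking sheet and two on the chopping board, which ones varies
- patty3: a brown, hard-frozen round patty, disc 48 mm across and 22 mm high, about 50 g; origin at its middle, 11 mm above its underside. All six patties are alike; four lie on the baking sheet and two on the chopping board, which ones varies
- patty4: a brown, hard-frozen round patty, disc 48 mm across and 22 mm high, about 50 g; origin at its middle, 11 mm above its underside. All six patties are alike; four lie on the baking sheet and two on the chopping board, which ones varies
- patty5: a brown, hard-frozen round patty, disc 48 mm across and 22 mm high, about 50 g; origin at its middle, 11 mm above its underside. All six patties are alike; four lie on the baking sheet and two on the chopping board, which ones varies
- patty6: a brown, hard-frozen round patty, disc 48 mm across and 22 mm high, about 50 g; origin at its middle, 11 mm above its underside. All six patties are alike; four lie on the baking sheet and two on the chopping board, which ones varies
- sheet: dark steel baking sheet, fixed, 278 mm along its x and 194 mm along its y, origin at the centre of its underside; its flat floor is 8 mm above the table and its thin lip (on all four edges) 13 mm above the table. Six round outlines 58 mm across mark two rows of three places, 84 mm apart both ways
- place1 (a point): place 1 of the sheet: the point 11 mm above its floor (where the middle of a patty lying there should be), at x = -84, y = -42 mm in the sheet's frame; empty at the start
- place2 (a point): place 2 of the sheet: the point 11 mm above its floor (where the middle of a patty lying there should be), at x = 0, y = -42 mm in the sheet's frame; taken by a patty at the start
- place3 (a point): place 3 of the sheet: the point 11 mm above its floor (where the middle of a patty lying there should be), at x = 84, y = -42 mm in the sheet's frame; taken by a patty at the start
- place4 (a point): place 4 of the sheet: the point 11 mm above its floor (where the middle of a patty lying there should be), at x = -84, y = 42 mm in the sheet's frame; taken by a patty at the start
- place5 (a point): place 5 of the sheet: the point 11 mm above its floor (where the middle of a patty lying there should be), at x = 0, y = 42 mm in the sheet's frame; empty at the start
- place6 (a point): place 6 of the sheet: the point 11 mm above its floor (where the middle of a patty lying there should be), at x = 84, y = 42 mm in the sheet's frame; taken by a patty at the start
- board: thin white plastic chopping board, fixed, 190 mm along its x, 90 mm along its y, 8 mm thick, origin at the centre of its underside; two patties lie on it about 90 mm apart along its x
- block: wooden utensil block, fixed, 172 mm wide (y), about 100 mm high. Two slots side by side at y = +40 and -40 mm, each 50 x 9 mm and 80 mm deep with one utensil in it, lean 45 degrees, mouths up and towards the block's -x (the robot's side): a utensil is drawn out along (-0.707, 0, 0.707) in the block's frame. Origin on the table under the foot of the slots
- turner: flat turner, 150 g: black handle 110 x 20 (y) x 16 mm (z), neck 40, flat steel blade with 3 slits 110 x 44 x 3 mm. Origin mid-handle, x towards the blade's end (at x = 205), z normal to the blade (faces alike); mass centre at x = 20. Stands loose in either slot, tip down, handle up towards the robot, 49 degrees off vertical, origin 170 mm above the table, blade 80 mm deep in the slot
- blade (a point): the middle of the turner's blade, 150 mm from its origin along its x
- fork: two-pronged carving fork in the other slot: round black handle 20 mm across with a ball of 30 mm at its end, 80 mm beside the turner; origin near the middle of the handle; leave alone
- salt: small white salt shaker, 38 mm across, 54 mm high; origin at its underside's centre; leave alone
- bowl: small white bowl, 100 mm across, 45 mm high; origin at its underside's centre; leave alone
- mug: clay mug, 80 mm across, 90 mm high, handle at its +y; origin at its underside's centre; leave alone
- mill: dark wooden pepper mill, 54 mm across, 147 mm high; origin at its underside's centre; leave alone
- jar: glass jar, 70 mm across, 100 mm high; origin at its underside's centre; leave alone
- spoon: wooden spoon lying on the table; origin at its underside's centre; leave alone

How it is judged:
By the outcome, as a careful person would: the job done as asked, in the order asked, and still so for the second after the job is handed in, while the arm keeps its last pose, push and grip.
It also fails if it takes over 72 s, if anything falls off the work surface, if the arm or the gripper's body presses on something with over 40 N, if the wrist force passes 120 N, or if a joint passes its speed limit or range.

## Working session

There is one attempt and no reset: what is moved stays moved. The work goes in short steps, Python scripts to look and compute and a shell command to move; the robot and the scene stay as the last step left them, time stands still between calls to the robot, and variables do not carry over. Pictures are saved under pics/ and viewed, at most 10 in all, crops included, and the job is handed in when it is done.

```bash
ls; mkdir -p pics; python3 - <<'E'
from rig import manip,snapshot,camera_model
import cv2
s=manip.read_state();print(s)
for n in("top","side"):
    c=camera_model(n);print(n,c)
    cv2.imwrite(f"pics/{n}1.png",snapshot(n)[:,:,::-1])
E
```

```text
pics
{'time': 0.0, 'q': array([ 1.11440318e+00,  4.80847955e-01,  1.59686857e+00, -1.25853043e-06,
        1.06507307e+00, -4.65760781e-02]), 'qd': array([-0.0005704 ,  0.00058273, -0.00027926, -0.00030775, -0.00013452,
        0.00050108]), 'effort': array([-4.68903036e-04, -9.50631309e+01, -4.30182552e+01,  1.80122430e-05,
        1.23517829e-02,  1.04256524e-04]), 'ee_pos': array([0.2587765 , 0.59582903, 0.2306639 ]), 'eef_rot': array([ 2.03477274e-01,  9.79079486e-01, -5.79780784e-04, -1.48391371e-04]), 'wrist_force': array([ 0.34914563,  0.40907556, -0.62439833]), 'moment': array([0.00462337, 0.02914865, 0.01378262]), 'finger_force': 0.0, 'finger_gap': 0.9988557907354704}
top {'intrinsics': array([[562.61104126,   0.        , 318.95792737],
       [  0.        , 562.61104126, 247.16689993],
       [  0.        ,   0.        ,   1.        ]]), 'rvec': array([ 2.099874  , -2.14529019,  0.20825933]), 'tvec': array([-0.0062807 ,  0.53987918,  1.71682351])}
side {'intrinsics': array([[554.92836635,   0.        , 313.5931332 ],
       [  0.        , 554.92836635, 238.89226397],
       [  0.        ,   0.        ,   1.        ]]), 'rvec': array([ 2.22311762, -0.47170633,  0.24074903]), 'tvec': array([-0.46680386,  0.23400361,  1.24535969])}
```

View pics/top1.png

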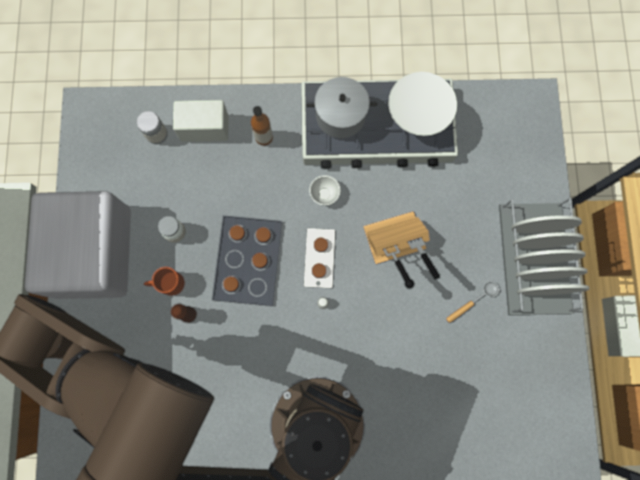

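View pics/side1.png

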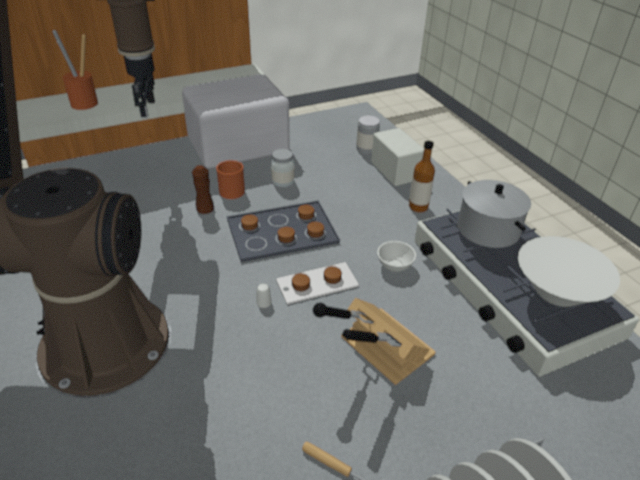

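The top view shows the sheet at (248,260) with its empty places at (234,259) and (257,287). The board patties are at (320,245) and (319,271), and the utensil block is near (397,238). In the side view the fork's ball is at (318,310) and the turner handle's end at (345,336). I'll enlarge both.

```bash
python3 - <<'E'
import cv2
a=cv2.imread("pics/top1.png")[205:310,205:345];cv2.imwrite("pics/c1.png",cv2.resize(a,None,fx=5.5,fy=5.5,interpolation=cv2.INTER_CUBIC))
a=cv2.imread("pics/top1.png")[205:295,355:450];b=cv2.imread("pics/side1.png")[290:390,305:440]
a=cv2.resize(a,None,fx=4,fy=4,interpolation=cv2.INTER_CUBIC);b=cv2.resize(b,None,fx=3,fy=3,interpolation=cv2.INTER_CUBIC)
import numpy as np
o=np.zeros((400,800,3),np.uint8);o[:360,:380]=a;o[:300,385:790]=b;cv2.imwrite("pics/c2.png",o)
E
```

```text
(no output)
```

View pics/c1.png

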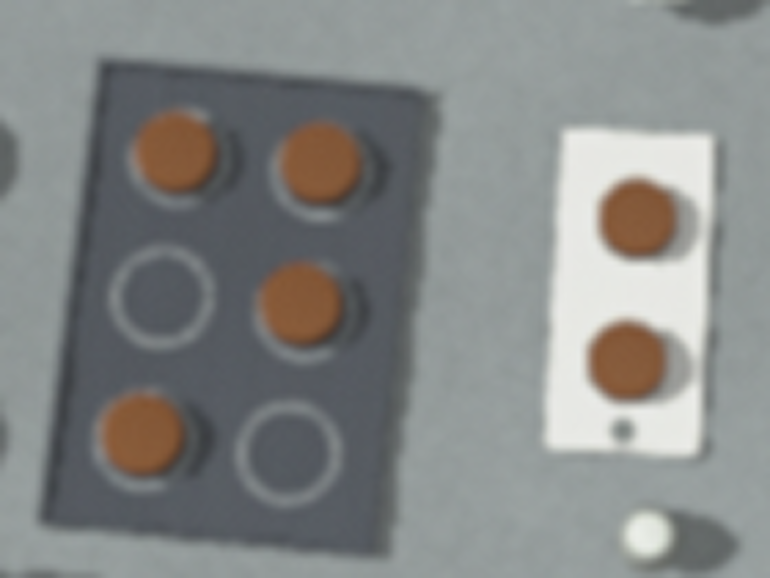

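View pics/c2.png

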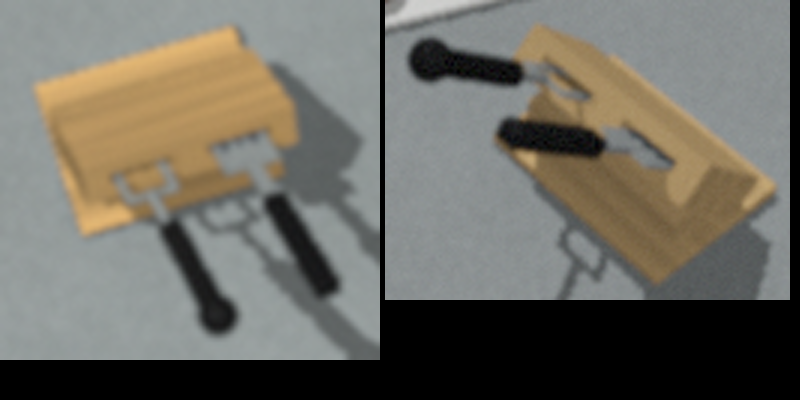

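Crop 1 shows the rings at (162,298) and (288,453), and the board patties at (638,218) and (627,361). Crop 2 shows the turner handle from (277,203) to (325,287) in the top part, and from (511,133) to (600,143) in the side part. The fork has the ball, at top (217,314) and side (431,60).

```bash
cat > h.py <<'E'
import numpy as np,cv2
from rig import manip,snapshot,camera_model
from scipy.spatial.transform import Rotation as R
def ray(c,p):
    d=cv2.undistortPoints(np.array([[p]],float),c["intrinsics"],None)[0,0]
    M=cv2.Rodrigues(c["rvec"])[0]
    return -M.T@c["tvec"],M.T@np.array([*d,1])
def onz(c,p,z):
    o,d=ray(c,p);return o+d*(z-o[2])/d[2]
def tri(c1,p1,c2,p2):
    (a,d),(b,e)=ray(c1,p1),ray(c2,p2)
    k=np.linalg.lstsq(np.c_[d,-e],b-a,rcond=None)[0]
    u,v=a+d*k[0],b+e*k[1];return (u+v)/2,np.linalg.norm(u-v)
def delta(pos,rot=None):
    "tool-axes shift mm and rotvec from present measured pose"
    s=manip.read_state();r=R.from_quat(s["eef_rot"])
    print("d mm",np.round(r.inv().apply(np.array(pos)-s["ee_pos"])*1e3,1),"" if rot is None else np.round((r.inv()*rot).as_rotvec(),3))
E
python3 - <<'E'
from h import *
np.set_printoptions(precision=4,suppress=True)
T,S=camera_model("top"),camera_model("side")
f=lambda p,s,o:((np.array(p)+.5)/s-.5)+o
g=lambda p:f(p,5.5,[205,205])
for p in[(162,298),(288,453)]:print("ring",onz(T,g(p),.008))
P=[onz(T,g(p),.030) for p in[(176,151),(320,163),(301,304),(143,434)]];print("sheet patties",np.array(P))
for p in[(638,218),(627,361)]:print("board",onz(T,g(p),.030))
t=lambda p:f(p,4,[355,205]);s=lambda p:f([p[0]-385,p[1]],3,[305,290])
for n,a,b in[("tb",(277,203),(600,143)),("te",(325,287),(511,133)),("fork",(217,314),(431,60))]:print(n,tri(T,t(a),S,s(b)))
w=camera_model("wrist");print(w)
s=manip.read_state();q=R.from_quat(s["eef_rot"]).as_matrix();print(q)
C,_=ray(w,(320,240));print(q.T@(C-s["ee_pos"]),q.T@cv2.Rodrigues(w["rvec"])[0].T)
E
```

```text
ring [0.516  0.2552 0.008 ]
ring [0.4235 0.1817 0.008 ]
sheet patties [[0.5987 0.2444 0.03  ]
 [0.5898 0.1607 0.03  ]
 [0.5069 0.1719 0.03  ]
 [0.4335 0.2622 0.03  ]]
board [ 0.5533 -0.0234  0.03  ]
board [ 0.4697 -0.0152  0.03  ]
tb (array([ 0.4932, -0.3296,  0.1415]), np.float64(0.005003193352038228))
te (array([ 0.4184, -0.3469,  0.2053]), np.float64(1.4804780203922287e-05))
fork (array([ 0.401 , -0.2698,  0.2015]), np.float64(0.00047430625908657936))
{'intrinsics': array([[385.18  ,   0.    , 317.1595],
       [  0.    , 385.18  , 231.513 ],
       [  0.    ,   0.    ,   1.    ]]), 'rvec': array([-2.4162, -1.5849, -0.2288]), 'tvec': array([-0.6498, -0.037 ,  0.3788])}
[[-0.9172  0.3984 -0.0005]
 [ 0.3984  0.9172 -0.001 ]
 [ 0.     -0.0011 -1.    ]]
[ 0.0725  0.0008 -0.1417] [[-0.0002 -0.9583 -0.2856]
 [ 1.     -0.     -0.0008]
 [ 0.0007 -0.2856  0.9583]]
```

```bash
python3 -m crank '{"offset":[[0,0,0],[0,0,0],[-29,-48,0],[-29,-48,0],[-29,-48,0],[-29,-48,0],[-29,-48,0],[-29,-48,0],[-29,-48,0],[-29,-48,0]],"dr":[[0,0,-0.15],[0,0,-0.15],[0,0,0],[0,0,0],[0,0,0],[0,0,0],[0,0,0],[0,0,0],[0,0,0],[0,0,0]],"jaw":[85,85,85,85,85,85,85,85,85,85]}'; python3 - <<'E'
from h import *
delta([.5533,-.0234,.13])
E
```

```text
time: 1.35
ee_pos: [0.4479, 0.1874, 0.2313]
eef_rot: [0.055, 0.998, 0.0, 0.0]
wrist_force: [0.6, 1.5, -0.4]
finger_gap: 0.996
finger_force: 0.0
d mm [-127.8 -198.   101.3]
```

```bash
python3 -m crank '{"offset":[[-26,-40,20],[-26,-40,20],[-26,-40,20],[-26,-40,20],[-24,-38,20],[0,0,0],[0,0,0]],"dr":[[0,0,0],[0,0,0],[0,0,0],[0,0,0],[0,0,0],[0,0,0],[0,0,0]],"jaw":[85,85,85,85,85,85,85]}'; cat > w.py <<'E'
from h import *
import sys
def blobs(z,name):
    c=camera_model("wrist");im=snapshot("wrist")
    cv2.imwrite("pics/"+name,im[:,:,::-1])
    h=cv2.cvtColor(im,cv2.COLOR_RGB2HSV)
    m=cv2.inRange(h,(5,100,50),(20,255,255))
    n,l,st,ce=cv2.connectedComponentsWithStats(m)
    for i in range(1,n):
        if st[i,4]>300:print(np.round(onz(c,ce[i],z),4),st[i],np.round(ce[i]))
if __name__=="__main__":blobs(float(sys.argv[1]),sys.argv[2])
E
python3 w.py .027 w1.png;  python3 -c "
from h import *
delta([.5533,-.0234,.13])"
```

```text
time: 2.22
ee_pos: [0.5525, -0.0216, 0.1311]
eef_rot: [0.055, 0.998, 0.0, -0.0]
wrist_force: [0.3, 0.0, 0.7]
finger_gap: 0.995
finger_force: 0.0
[ 0.4722 -0.014   0.027 ] [ 277   63   76   80 4711] [314. 103.]
[0.508  0.1663 0.027 ] [ 572   91   68   79 4133] [611. 129.]
[ 0.5498 -0.2045  0.027 ] [    0   168   148   172 10615] [ 48. 255.]
[ 0.5543 -0.0217  0.027 ] [ 283  198   69   70 3736] [317. 233.]
[0.5893 0.1586 0.027 ] [ 543  220   85   71 4332] [587. 254.]
d mm [-0.9 -2.1  1.4]
```

View pics/w1.png

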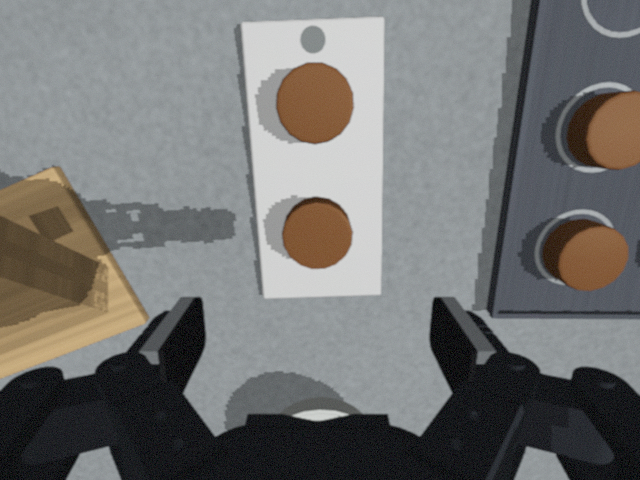

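The wrist view shows the board patties at (317,233) and (314,103), so the near one is at world (0.554,-0.022), which agrees with the top view. I'll descend and grip.

```bash
python3 -m crank '{"offset":[[-2,0,45],[0,0,45],[0,0,27],[0,0,5],[0,0,0],[0,0,0],[0,0,0],[0,0,0],[0,0,0],[0,0,0]],"dr":[[0,0,0],[0,0,0],[0,0,0],[0,0,0],[0,0,0],[0,0,0],[0,0,0],[0,0,0],[0,0,0],[0,0,0]],"jaw":[85,85,85,85,60,40,40,40,40,40]}'
```

```text
time: 3.52
ee_pos: [0.5559, -0.0219, 0.0111]
eef_rot: [0.055, 0.998, 0.0, 0.001]
wrist_force: [-2.9, 3.3, 16.7]
finger_gap: 0.534
finger_force: 59.0
```

```bash
python3 -m crank '{"offset":[[0,0,-10],[0,0,-30],[0,0,-40],[0,0,0]],"dr":[[0,0,0],[0,0,0],[0,0,0],[0,0,0]],"jaw":[40,40,40,40]}';python3 w.py .1 w2.png; python3 - <<'E'
from h import *
import os
a=cv2.imread("pics/w2.png")[150:480,120:520]
o=cv2.resize(a,(545,450));cv2.imwrite("pics/w2c.png",o)
E
```

```text
time: 4.03
ee_pos: [0.5572, -0.0222, 0.0929]
eef_rot: [0.055, 0.998, -0.0, 0.003]
wrist_force: [0.2, 0.2, -0.6]
finger_gap: 0.535
finger_force: 61.7
[ 0.4765 -0.0138  0.1   ] [ 269   41   91   97 6904] [314.  89.]
[0.4996 0.0899 0.1   ] [ 611   87   29   78 1170] [629. 126.]
[ 0.5289 -0.1252  0.1   ] [   0  166  124  183 8106] [ 35. 271.]
[0.5511 0.091  0.1   ] [ 578  227   62   83 3852] [614. 267.]
[ 0.5589 -0.0218  0.1   ] [  254   250   127   129 12825] [317. 315.]
```

View pics/w2c.png

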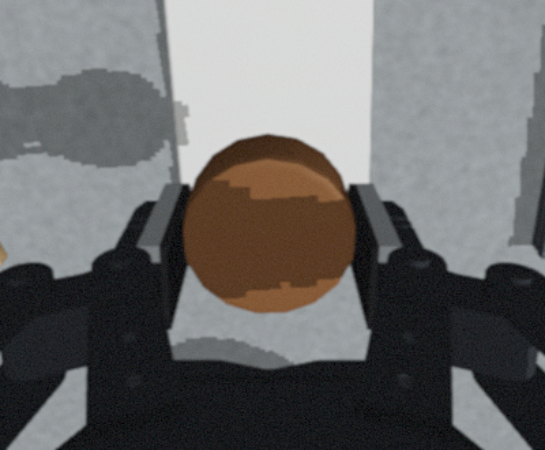

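```bash
python3 -m crank '{"offset":[[2,20,-20],[4,40,-20],[4,45,-14],[4,45,0],[4,45,0],[4,35,0],[0,10,0],[0,0,0],[0,0,0]],"dr":[[0,0,0],[0,0,0],[0,0,0],[0,0,0],[0,0,0],[0,0,0],[0,0,0],[0,0,0],[0,0,0]],"jaw":[40,40,40,40,40,40,40,40,40]}'; python3 - <<'E'
from h import *
c=camera_model("wrist");im=snapshot("wrist");np.savez("w3.npz",im=im,K=c["intrinsics"],r=c["rvec"],t=c["tvec"],s=manip.read_state()["ee_pos"])
cv2.imwrite("pics/w3.png",im[:,:,::-1])
E
```

```text
time: 5.2
ee_pos: [0.5593, 0.2179, 0.143]
eef_rot: [0.055, 0.998, -0.0, -0.0]
wrist_force: [-0.2, 0.3, -0.8]
finger_gap: 0.534
finger_force: 61.7
```

View pics/w3.png

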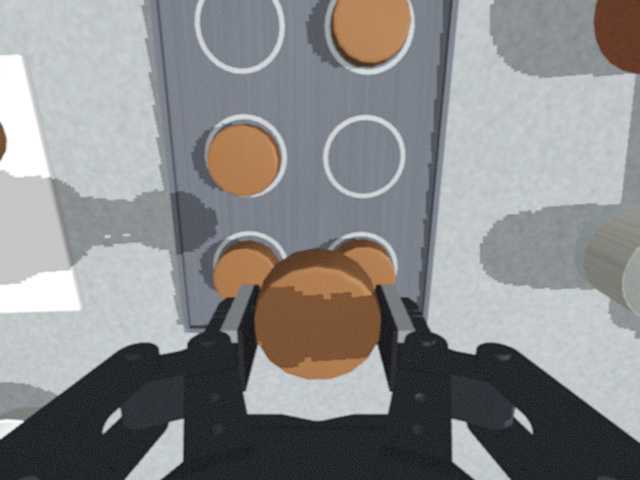

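Ring 5 is at pixel (364,156.5) and ring 1 at (239.5,28). The held patty's top face is at (317.5,315).

```bash
python3 - <<'E'
from h import *
d=np.load("w3.npz");c=dict(intrinsics=d["K"],rvec=d["r"],tvec=d["t"])
for p in[(364,156.5),(239.5,28)]:print(onz(c,p,.008))
print("ring2",onz(c,(246,156),.008))
print("held",onz(c,(317.5,315),d["s"][2]+.019)-d["s"])
delta([.5165,.2545,.06])
E
```

```text
[0.51780984 0.2562531  0.008     ]
[0.42698443 0.18233502 0.008     ]
ring2 [0.50823325 0.17320884 0.008     ]
held [-0.00490045  0.00129918  0.019     ]
d mm [46.6 31.8 83.2]
```

```bash
python3 -m crank '{"offset":[[14,11,20],[14,11,30],[14,11,30],[0,0,30],[0,0,15],[0,0,4],[0,0,0],[0,0,0]],"dr":[[0,0,0],[0,0,0],[0,0,0],[0,0,0],[0,0,0],[0,0,0],[0,0,0],[0,0,0]],"jaw":[40,40,40,40,40,40,40,40]}'; python3 -c "
from h import *
delta([.5205,.255,.0115])"
```

```text
time: 6.25
ee_pos: [0.522, 0.2565, 0.0152]
eef_rot: [0.055, 0.998, 0.0, 0.001]
wrist_force: [-0.1, 0.3, -0.0]
finger_gap: 0.536
finger_force: 61.7
d mm [ 1.4 -1.7  3.7]
```

```bash
python3 -m crank '{"offset":[[1,-1,3],[0,0,0],[0,0,0],[0,0,0],[0,0,0],[0,0,0],[0,0,-30],[0,0,-50],[0,0,-55],[0,0,0]],"dr":[[0,0,0],[0,0,0],[0,0,0],[0,0,0],[0,0,0],[0,0,0],[0,0,0],[0,0,0],[0,0,0],[0,0,0]],"jaw":[40,60,60,60,60,60,60,60,85,85]}'; python3 w.py .027 w4.png
```

```text
time: 7.5
ee_pos: [0.5225, 0.2565, 0.1505]
eef_rot: [0.055, 0.998, 0.002, 0.003]
wrist_force: [0.4, -0.3, -0.6]
finger_gap: 0.995
finger_force: 0.0
[0.4439 0.4419 0.027 ] [  527     0   113   138 12617] [590.  73.]
[0.4353 0.2649 0.027 ] [ 278   53   72   76 4277] [314.  91.]
[0.5078 0.1758 0.027 ] [ 165  181   71   67 3614] [200. 214.]
[0.519 0.256 0.027] [ 283  184   64   67 3398] [315. 217.]
[0.5969 0.2469 0.027 ] [ 285  284   59   63 3006] [314. 316.]
[0.5875 0.1727 0.027 ] [ 187  286   52   63 1935] [217. 314.]
```

Patty 1 is down at (0.519,0.256), within about 2 mm of place 5. Next is the second patty.

```bash
python3 -m crank '{"offset":[[2,-30,0],[3,-50,0],[3,-50,0],[3,-50,0],[3,-50,5],[3,-35,10],[2,-9,5],[0,0,0],[0,0,0]],"dr":[[0,0,0],[0,0,0],[0,0,0],[0,0,0],[0,0,0],[0,0,0],[0,0,0],[0,0,0],[0,0,0]],"jaw":[85,85,85,85,85,85,85,85,85]}'; python3 w.py .027 w5.png
```

```text
time: 8.68
ee_pos: [0.4715, -0.0139, 0.1262]
eef_rot: [0.054, 0.999, 0.0, -0.0]
wrist_force: [0.3, 0.3, -0.4]
finger_gap: 0.992
finger_force: 0.0
[ 0.4707 -0.0138  0.027 ] [ 282  196   70   71 3896] [316. 231.]
[0.5063 0.1712 0.027 ] [ 555  218   85   72 4347] [599. 253.]
[ 0.5302 -0.2126  0.027 ] [   0  277  125  114 5463] [ 48. 340.]
[0.5806 0.1572 0.027 ] [ 532  326   77   54 2663] [570. 352.]
```

```bash
python3 -m crank '{"offset":[[2,0,45],[1,0,40],[0,0,24],[0,0,5],[0,0,0],[0,0,0],[0,0,0],[0,0,0],[0,0,0],[0,0,0]],"dr":[[0,0,0],[0,0,0],[0,0,0],[0,0,0],[0,0,0],[0,0,0],[0,0,0],[0,0,0],[0,0,0],[0,0,0]],"jaw":[85,85,85,85,60,40,40,40,40,40]}'
python3 -m crank '{"offset":[[0,0,-10],[0,0,-30],[0,0,-40],[4,35,-10],[5,45,0],[6,45,0],[6,45,0],[2,20,0],[0,0,0]],"dr":[[0,0,0],[0,0,0],[0,0,0],[0,0,0],[0,0,0],[0,0,0],[0,0,0],[0,0,0],[0,0,0]],"jaw":[40,40,40,40,40,40,40,40,40]}'; python3 -c "
from h import *
delta([.427,.182,.0115])"
```

```text
time: 9.98
ee_pos: [0.4691, -0.0144, 0.0137]
eef_rot: [0.055, 0.998, -0.0, 0.001]
wrist_force: [-2.6, 3.3, 14.5]
finger_gap: 0.532
finger_force: 58.9
time: 11.1
ee_pos: [0.4664, 0.1782, 0.1032]
eef_rot: [0.054, 0.999, 0.0, 0.001]
wrist_force: [-0.0, -0.4, -1.2]
finger_gap: 0.527
finger_force: 62.0
d mm [39.7 -0.5 91.6]
```

```bash
python3 -m crank '{"offset":[[15,0,0],[16,0,10],[10,0,20],[0,0,30],[0,0,20],[0,0,7],[0,0,0],[0,0,0]],"dr":[[0,0,0],[0,0,0],[0,0,0],[0,0,0],[0,0,0],[0,0,0],[0,0,0],[0,0,0]],"jaw":[40,40,40,40,40,40,40,40]}'; python3 -c "
from h import *
delta([.426,.182,.0135])"
```

```text
time: 12.1
ee_pos: [0.4258, 0.1814, 0.016]
eef_rot: [0.055, 0.998, 0.0, 0.0]
wrist_force: [0.4, 0.5, -1.0]
finger_gap: 0.534
finger_force: 62.0
d mm [-0.1  0.7  2.5]
```

```bash
python3 -m crank '{"offset":[[0,0,2],[0,0,0],[0,0,0],[0,0,0],[0,0,0],[0,0,0],[0,0,-30],[0,0,-50],[0,0,-55],[0,0,0]],"dr":[[0,0,0],[0,0,0],[0,0,0],[0,0,0],[0,0,0],[0,0,0],[0,0,0],[0,0,0],[0,0,0],[0,0,0]],"jaw":[40,60,60,60,60,60,60,60,85,85]}'; python3 w.py .027 w6.png
```

```text
time: 13.35
ee_pos: [0.4277, 0.1822, 0.1518]
eef_rot: [0.055, 0.998, 0.001, 0.003]
wrist_force: [0.3, 0.5, -0.4]
finger_gap: 0.995
finger_force: 0.0
[0.3365 0.3802 0.027 ] [ 576   17   64   68 2140] [611.  50.]
[0.4383 0.4044 0.027 ] [ 616  161   24   79 1310] [630. 202.]
[0.4336 0.2631 0.027 ] [ 395  184   70   67 3533] [429. 217.]
[0.4276 0.1817 0.027 ] [ 283  188   65   67 3367] [315. 221.]
[0.5054 0.1742 0.027 ] [ 288  287   59   63 2973] [317. 318.]
[0.5145 0.2485 0.027 ] [ 390  289   48   63 2202] [413. 319.]
[0.5802 0.1637 0.027 ] [ 287  375   55   47 2065] [314. 399.]
[0.593  0.2443 0.027 ] [ 385  374   58   61 2596] [412. 403.]
```

View pics/w6.png

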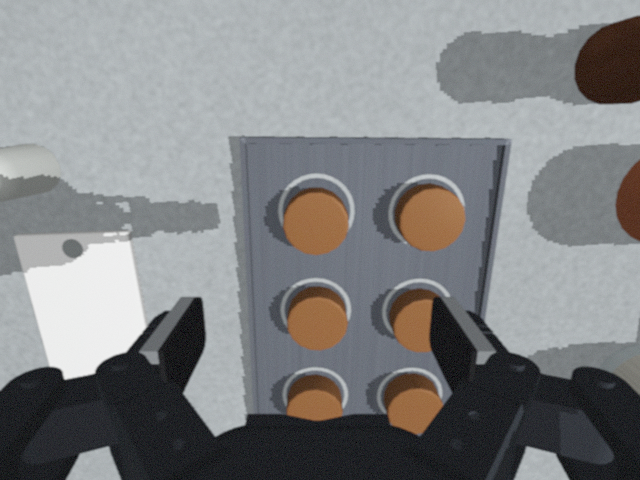

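Image: both rows are complete, and patty 1 sits inside its ring at (315,221). The rows are neat to about 3 mm, so I'm going on to the turner.

```bash
python3 -m crank '{"offset":[[0,-10,-50],[-12,-35,-40],[-16,-52,-25],[-16,-55,-15],[-16,-55,-10],[-16,-55,-8],[-16,-55,0],[-16,-55,0],[-16,-55,0],[-16,-50,0]],"dr":[[0,0,0],[0,0,0],[0,0,0],[0,0,0],[0,0,0],[0,0,0],[0,0,0],[0,0,0],[0,0,0],[0,0,0]],"jaw":[50,50,50,50,50,50,50,50,50,50]}'
cat >> h.py <<'E'
def turnrot(yaw,off):  # blade dir: horizontal angle yaw, off = angle off vertical (deg; 90 = level)
    a,b=np.radians(yaw),np.radians(off)
    d=np.array([np.sin(b)*np.cos(a),np.sin(b)*np.sin(a),-np.cos(b)]);y=np.array([-np.sin(a),np.cos(a),0]);x=-d
    return R.from_matrix(np.c_[x,y,np.cross(x,y)])
E
python3 -c "
from h import *
r=turnrot(13,49);print(r.as_matrix())
delta(np.array([.444,-.341,.157])+.12*-r.as_matrix()[:,2],r)"
```

```text
time: 14.65
ee_pos: [0.512, -0.3099, 0.2944]
eef_rot: [0.055, 0.998, 0.001, -0.001]
wrist_force: [0.7, 0.4, 0.9]
finger_gap: 0.582
finger_force: 0.0
[[-0.73536642 -0.22495105 -0.63924428]
 [-0.16977272  0.97437006 -0.14758117]
 [ 0.65605903  0.         -0.75470958]]
d mm [-10.3 -12.4  46.8] [ 0.122  0.707 -0.322]
```

```bash
python3 -m crank '{"offset":[[0,0,0],[0,0,0],[0,0,0],[0,0,0],[0,0,0],[0,0,0],[0,0,0]],"dr":[[0.024,0.141,-0.064],[0.024,0.141,-0.064],[0.024,0.141,-0.064],[0.024,0.141,-0.064],[0.025,0.141,-0.065],[0,0,0],[0,0,0]],"jaw":[50,50,50,50,50,50,50]}'
python3 -c "
from h import *
r=turnrot(13,49)
delta(np.array([.444,-.341,.157]),r)
c=camera_model('wrist');im=snapshot('wrist');cv2.imwrite('pics/w7.png',im[:,:,::-1])
for p in ([.4932,-.3296,.1415],[.4184,-.3469,.2053]):print(cv2.projectPoints(np.array([p]),c['rvec'],c['tvec'],c['intrinsics'],None)[0])"
```

```text
time: 15.52
ee_pos: [0.5122, -0.3081, 0.2954]
eef_rot: [-0.105, 0.932, -0.04, -0.345]
wrist_force: [-0.4, 0.2, 0.8]
finger_gap: 0.586
finger_force: 0.0
d mm [-34.3 -16.7 153.1] [ 0.     0.005 -0.002]
[[[295.95407293 318.98821625]]]
[[[293.54398897 195.13189082]]]
```

View pics/w7.png

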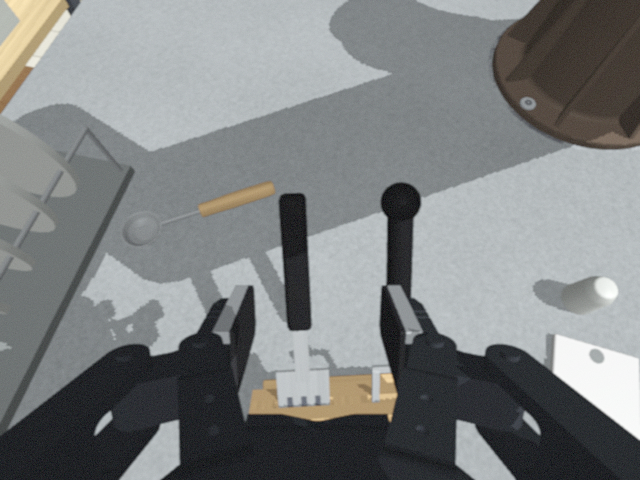

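The turner handle runs from (293,195) to (298,329), matching its projection, and the fork is clearly to the right with its ball at (400,202). I'll align, approach and grip.

```bash
python3 -m crank '{"offset":[[-19,-9,0],[-18,-8,20],[0,0,45],[0,0,45],[0,0,30],[0,0,12],[0,0,0]],"dr":[[0,0.005,0],[0,0,0],[0,0,0],[0,0,0],[0,0,0],[0,0,0],[0,0,0]],"jaw":[50,50,50,50,50,50,50]}'
python3 -c "
from h import *
r=turnrot(13,49)
delta(np.array([.4465,-.340,.155]),r)
im=snapshot('wrist');cv2.imwrite('pics/w8.png',im[:,:,::-1])"
```

```text
time: 16.45
ee_pos: [0.4461, -0.3413, 0.1583]
eef_rot: [-0.105, 0.931, -0.04, -0.348]
wrist_force: [0.8, -0.9, 0.5]
finger_gap: 0.583
finger_force: 0.0
d mm [-2.7  1.2  2. ] [-0.     0.    -0.003]
```

View pics/w8.png

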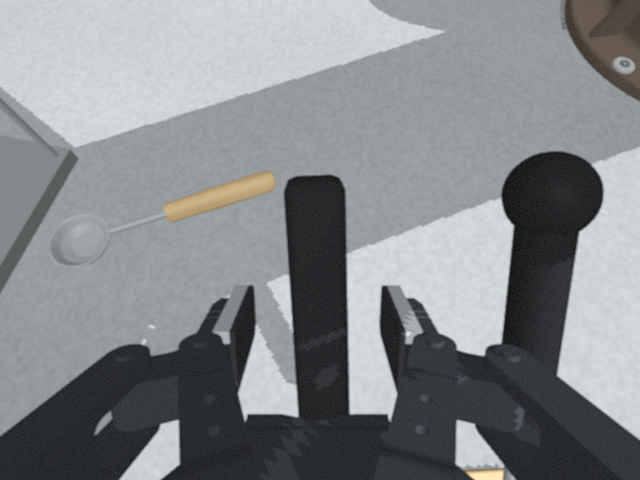

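The handle is centred between the pads (column 318), so I'll close now. That was my tenth picture, and from here I'll rely on the numbers.

```bash
python3 -m crank '{"offset":[[0,0,2],[0,0,0],[0,0,0],[0,0,0],[0,0,0],[0,0,0],[0,0,0],[0,0,0]],"dr":[[0,0,0],[0,0,0],[0,0,0],[0,0,0],[0,0,0],[0,0,0],[0,0,0],[0,0,0]],"jaw":[30,10,10,10,10,10,10,10]}'
python3 -c "
from h import *
r=turnrot(13,49).as_matrix()
a=np.radians(13);v=np.array([-.707*np.cos(a),-.707*np.sin(a),.707]);print(r.T@v)"
```

```text
time: 17.5
ee_pos: [0.4454, -0.3411, 0.1563]
eef_rot: [-0.106, 0.931, -0.04, -0.348]
wrist_force: [3.7, 3.5, 5.4]
finger_gap: 0.225
finger_force: 58.7
[ 9.97413407e-01 -2.77555756e-17 -6.97459397e-02]
```

```bash
python3 -m crank '{"offset":[[5,0,-0.3],[12,0,-0.8],[18,0,-1.3],[20,0,-1.4],[20,0,-1.4],[20,0,-1.4],[15,0,-1],[0,0,0]],"dr":[[0,0,0],[0,0,0],[0,0,0],[0,0,0],[0,0,0],[0,0,0],[0,0,0],[0,0,0]],"jaw":[10,10,10,10,10,10,10,10]}'
```

```text
time: 18.5
ee_pos: [0.3685, -0.3589, 0.235]
eef_rot: [-0.105, 0.931, -0.04, -0.348]
wrist_force: [0.2, -0.3, -1.8]
finger_gap: 0.225
finger_force: 57.9
```

```bash
python3 -m crank '{"offset":[[13,0,-15],[19,0,-22],[20,0,-23],[0,0,0],[0,0,0],[0,0,0],[0,0,0],[0,0,0],[0,0,0]],"dr":[[0,0,0],[0,0,0],[0,0,0],[0,-0.12,0],[0,-0.15,0],[0,-0.15,0],[0,-0.15,0],[0,-0.146,0],[0,0,0]],"jaw":[10,10,10,10,10,10,10,10,10]}'
python3 -c "
from h import *
delta([.51,.065,.31],turnrot(90,90));delta([.51,.065,.31],turnrot(13,90))"
```

```text
time: 19.62
ee_pos: [0.3678, -0.3589, 0.3148]
eef_rot: [-0.112, 0.994, -0.001, 0.0]
wrist_force: [-0.5, -0.0, -2.1]
finger_gap: 0.222
finger_force: 58.0
d mm [-232.8  381.8    3.9] [-0.002 -0.002 -1.347]
d mm [-232.8  381.8    3.9] [-0.002 -0.    -0.003]
```

```bash
python3 -m crank '{"offset":[[-15,25,0],[-23,38,0],[-24,40,0],[-24,40,0],[-24,40,0],[-24,40,0],[-24,40,0],[-24,40,0],[-24,40,0],[-23,36,0]],"dr":[[0,0,0],[0,0,0],[0,0,0],[0,0,0],[0,0,0],[0,0,0],[0,0,0],[0,0,0],[0,0,0],[0,0,0]],"jaw":[10,10,10,10,10,10,10,10,10,10]}'
python3 -m crank '{"offset":[[0,0,0],[0,0,0],[0,0,0],[0,0,0],[0,0,0],[0,0,0],[0,0,0],[0,0,0],[0,0,0],[0,0,0]],"dr":[[0,0,-0.12],[0,0,-0.15],[0,0,-0.15],[0,0,-0.16],[0,0,-0.16],[0,0,-0.16],[0,0,-0.16],[0,0,-0.15],[0,0,-0.137],[0,0,0]],"jaw":[10,10,10,10,10,10,10,10,10,10]}'
python3 -c "
from h import *
delta([.51,.065,.156],turnrot(90,90))"
```

```text
time: 20.88
ee_pos: [0.5078, 0.0646, 0.3129]
eef_rot: [-0.114, 0.993, -0.002, -0.002]
wrist_force: [0.4, -0.2, -1.1]
finger_gap: 0.219
finger_force: 58.2
time: 22.12
ee_pos: [0.5026, 0.0928, 0.3107]
eef_rot: [-0.694, 0.719, -0.021, -0.016]
wrist_force: [0.2, -0.0, -1.1]
finger_gap: 0.217
finger_force: 58.4
d mm [ 19.4  -7.1 156. ] [-0.007 -0.052 -0.036]
```

```bash
python3 -m crank '{"offset":[[0,0,0],[0,0,0]],"dr":[[0,0,0],[0,0,0]],"jaw":[10,10]}'
python3 -c "
from h import *
delta([.51,.065,.156],turnrot(90,90))"
```

```text
time: 22.38
ee_pos: [0.5029, 0.0905, 0.3108]
eef_rot: [-0.692, 0.721, -0.021, -0.015]
wrist_force: [0.4, -0.3, -1.2]
finger_gap: 0.225
finger_force: 58.4
d mm [ 17.4  -6.7 156. ] [-0.009 -0.05  -0.041]
```

```bash
python3 -m crank '{"offset":[[6,-2,0],[6,-2,20],[5,-2,30],[0,0,35],[0,0,35],[0,0,20],[0,0,8],[0,0,0],[0,0,0],[0,0,0]],"dr":[[-0.003,-0.017,-0.014],[-0.003,-0.017,-0.014],[-0.003,-0.016,-0.013],[0,0,0],[0,0,0],[0,0,0],[0,0,0],[0,0,0],[0,0,0],[0,0,0]],"jaw":[10,10,10,10,10,10,10,10,10,10]}'
python3 - <<'E'
from h import *
delta([.51,.065,.156],turnrot(90,90))
s=manip.read_state();r=R.from_quat(s["eef_rot"])
c=camera_model("wrist");im=snapshot("wrist")
P=s["ee_pos"]
# where free handle end should appear if not slipped: 55 mm along tool x (±10 y)
pts=np.array([P+r.apply([x,y,-.019-.008]) for x,y in((.05,-.01),(.05,.01),(.02,-.01),(.02,.01))])
print(cv2.projectPoints(pts,c["rvec"],c["tvec"],c["intrinsics"],None)[0][:,0].round())
g=im.max(2);
for row in range(120,330,15):
    k=np.where(g[row,250:390]<50)[0]+250
    print(row,(k.min(),k.max(),len(k)) if len(k) else None)
# level of the blade seen from the side camera: expected blade outline
S=camera_model("side");si=snapshot("side");T=camera_model("top");ti=snapshot("top");cv2.imwrite("pics/s9.png",si[:,:,::-1]);cv2.imwrite("pics/t9.png",ti[:,:,::-1])
old=cv2.imread("pics/side1.png")[:,:,::-1]
E
```

```text
time: 23.62
ee_pos: [0.5056, 0.0909, 0.1629]
eef_rot: [-0.695, 0.719, -0.019, -0.011]
wrist_force: [-0.8, -0.1, -0.4]
finger_gap: 0.223
finger_force: 58.4
d mm [25.4 -5.2  8.1] [-0.011 -0.042 -0.034]
[[285. 193.]
 [352. 193.]
 [288. 285.]
 [349. 285.]]
120 None
135 None
150 None
165 None
180 (np.int64(287), np.int64(340), 54)
195 (np.int64(284), np.int64(344), 61)
210 (np.int64(285), np.int64(344), 60)
225 (np.int64(286), np.int64(344), 59)
240 (np.int64(286), np.int64(344), 59)
255 (np.int64(287), np.int64(374), 77)
270 (np.int64(287), np.int64(345), 59)
285 (np.int64(288), np.int64(345), 58)
300 (np.int64(257), np.int64(377), 87)
315 (np.int64(252), np.int64(382), 97)
```

```bash
python3 - <<'E'
from h import *
s=manip.read_state();print(s["q"].round(3))
r=R.from_quat(s["eef_rot"]).as_matrix();print("blade dir",-r[:,0].round(3),"normal",r[:,2].round(3),"blade",s["ee_pos"]-.150*r[:,0]-.019*r[:,2])
for yaw in(60,75,90):delta([.51-.15*np.cos(np.radians(yaw)),.215-.15*np.sin(np.radians(yaw)),.156],turnrot(yaw,90))
E
```

```text
[ 0.15   0.38   1.978 -0.061  0.782 -2.914]
blade dir [ 0.034  0.999 -0.042] normal [ 0.009 -0.042 -0.999] blade [0.51033915 0.24145387 0.17525787]
d mm [ 7.9 70.2  6.1] [-0.021 -0.038  0.489]
d mm [21.6 33.5  7.1] [-0.015 -0.04   0.228]
d mm [25.4 -5.5  7.7] [-0.01  -0.042 -0.034]
```

```bash
python3 -m crank '{"offset":[[0,0,0],[0,0,0],[0,0,0],[0,0,0],[0,0,0]],"dr":[[-0.005,-0.013,0.1],[-0.005,-0.013,0.11],[-0.005,-0.013,0.1],[0,0,0],[0,0,0]],"jaw":[10,10,10,10,10]}'
python3 -c "
from h import *
print(manip.read_state()['q'].round(3))
delta([.459,.074,.156],turnrot(70,90))"
```

```text
time: 24.4
ee_pos: [0.5052, 0.0908, 0.1622]
eef_rot: [-0.576, 0.817, -0.001, 0.0]
wrist_force: [-0.6, -0.6, -1.2]
finger_gap: 0.22
finger_force: 58.4
[ 0.12   0.379  1.979 -0.003  0.782 -2.678]
d mm [31.3 37.9  6.2] [-0.002 -0.001  0.007]
```

Level now, and clear of the joint limit. I'll centre it over the sheet and check that it stays steady.

```bash
python3 -m crank '{"offset":[[8,10,0],[12,14,0],[8,10,0],[3,4,0],[0,0,0],[0,0,0],[0,0,0],[0,0,0],[0,0,0],[0,0,0]],"dr":[[0,0,0],[0,0,0],[0,0,0],[0,0,0],[0,0,0],[0,0,0],[0,0,0],[0,0,0],[0,0,0],[0,0,0]],"jaw":[10,10,10,10,10,10,10,10,10,10]}'
python3 - <<'E'
from h import *
s=manip.read_state();r=R.from_quat(s["eef_rot"]).as_matrix()
print(s["q"].round(3),abs(s["qd"]).max(),"dir",-r[:,0].round(3),"blade",(s["ee_pos"]-.150*r[:,0]-.019*r[:,2]).round(3))
# patties still in place, seen from top (z .03), where visible
T=camera_model("top");im=snapshot("top")
m=cv2.inRange(cv2.cvtColor(im,cv2.COLOR_RGB2HSV),(5,100,50),(20,255,255));m[:, :200]=0;m[:215]=0;m[310:]=0;m[:,345:]=0
n,l,st,ce=cv2.connectedComponentsWithStats(m)
for i in range(1,n):
    if st[i,4]>30:print(onz(T,ce[i],.03).round(4),st[i,4])
E
```

```text
time: 25.65
ee_pos: [0.4589, 0.0745, 0.1621]
eef_rot: [-0.576, 0.818, -0.001, 0.0]
wrist_force: [-0.1, 0.1, -0.5]
finger_gap: 0.222
finger_force: 58.4
[ 9.700e-02  3.200e-01  2.082e+00 -2.000e-03  7.390e-01 -2.699e+00] 0.0016089971868845838 dir [ 0.337  0.941 -0.001] blade [0.509 0.216 0.181]
[0.5979 0.2445 0.03  ] 153
[0.5047 0.2573 0.03  ] 47
[0.4331 0.2624 0.03  ] 161
```

```bash
python3 - <<'E'
from h import *
s=manip.read_state();r=R.from_quat(s["eef_rot"]);P=s["ee_pos"]
for n in("side","top"):
    c=camera_model(n);g=cv2.GaussianBlur(cv2.cvtColor(snapshot(n),cv2.COLOR_RGB2GRAY),(3,3),0).astype(float)
    gx,gy=cv2.Sobel(g,-1,1,0),cv2.Sobel(g,-1,0,1)
    res=[]
    t=np.linspace(0,1,60)[:,None]
    for p in range(-12,13,2):
      for dz in(-6,-3,0,3,6):
       for dx in(-6,0,6):
        rr=r*R.from_euler("y",p,degrees=True)
        C=[np.array(v)/1e3 for v in((-95,-22,0),(-205,-22,0),(-205,22,0),(-95,22,0))]
        sc=0
        for a,b in zip(C,C[1:]):
            w=P+r.apply([dx/1e3,0,-.019+dz/1e3])+rr.apply(a+(b-a)*t)
            q=cv2.projectPoints(w,c["rvec"],c["tvec"],c["intrinsics"],None)[0][:,0]
            e=q[-1]-q[0];N=np.array([-e[1],e[0]])/np.linalg.norm(e)
            m=lambda G:cv2.remap(G,q[:,:1].astype(np.float32),q[:,1:].astype(np.float32),1)[:,0]
            sc+=abs((m(gx)*N[0]+m(gy)*N[1]).mean())
        res.append((round(sc,1),p,dz,dx))
    print(n,sorted(res)[::-1][:8])
E
```

```text
side [(np.float64(174.6), -4, 6, -6), (np.float64(172.8), -2, -6, 0), (np.float64(172.8), -6, -6, -6), (np.float64(171.9), -8, -3, 0), (np.float64(171.7), -8, -6, 6), (np.float64(171.3), -10, 0, 6), (np.float64(171.0), -4, 3, 0), (np.float64(171.0), -12, 6, 6)]
top [(np.float64(339.8), 6, 6, -6), (np.float64(331.0), 6, 3, -6), (np.float64(327.3), 8, 0, -6), (np.float64(327.2), 8, -3, -6), (np.float64(321.2), 8, 3, -6), (np.float64(319.7), 8, -6, -6), (np.float64(313.0), 6, 0, -6), (np.float64(310.7), 8, 6, -6)]
```

```bash
python3 - <<'E'
from h import *
import itertools
s=manip.read_state();r=R.from_quat(s["eef_rot"]);P=s["ee_pos"]
I={}
for n in("side","top"):
    g=cv2.GaussianBlur(cv2.cvtColor(snapshot(n),cv2.COLOR_RGB2GRAY),(3,3),0).astype(float)
    I[n]=(camera_model(n),cv2.Sobel(g,-1,1,0),cv2.Sobel(g,-1,0,1))
t=np.linspace(0,1,30)[:,None];C=[np.array(v)/1e3 for v in((-95,-22,0),(-205,-22,0),(-205,22,0),(-95,22,0))]
res=[]
for p,dz,dx,dy in itertools.product(range(-10,11,2),(-4,0,4),(-9,-6,-3,0,3),(-3,0,3)):
    rr=r*R.from_euler("y",p,degrees=True);S={}
    w=np.concatenate([P+r.apply([dx/1e3,dy/1e3,-.019+dz/1e3])+rr.apply(a+(b-a)*t) for a,b in zip(C,C[1:])])
    for n,(c,gx,gy) in I.items():
        q=cv2.projectPoints(w,c["rvec"],c["tvec"],c["intrinsics"],None)[0][:,0].astype(np.float32);sc=0
        for k in range(3):
            u=q[30*k:30*k+30];e=u[-1]-u[0];N=np.array([-e[1],e[0]])/np.linalg.norm(e)
            m=lambda G:cv2.remap(G,u[:,:1],u[:,1:],1)[:,0]
            sc+=abs((m(gx)*N[0]+m(gy)*N[1]).mean())
        S[n]=sc
    res.append((S["side"],S["top"],p,dz,dx,dy))
A=np.array(res);tot=A[:,0]/A[:,0].max()+A[:,1]/A[:,1].max()
for i in tot.argsort()[::-1][:8]:print(tot[i].round(3),A[i].round(0))
for p in range(-10,11,2):print(p,tot[A[:,2]==p].max().round(3),end="; ")
E
```

```text
1.748 [172. 279.  -4.   0.   3.   3.]
1.73 [173. 272.  -2.   0.  -9.   3.]
1.694 [160. 284.   0.  -4.  -9.   3.]
1.681 [168. 265.  -2.   0.  -6.   3.]
1.677 [153. 292.  -2.  -4.   3.   3.]
1.642 [162. 263.  -4.   4.  -6.   3.]
1.609 [140. 293.  -2.   4.  -9.   3.]
1.603 [163. 246.  -4.   4.   0.   3.]
-10 1.399; -8 1.504; -6 1.551; -4 1.748; -2 1.73; 0 1.694; 2 1.105; 4 1.184; 6 1.22; 8 1.223; 10 1.328;
```

The combined fit puts the blade within about 2 degrees of level. It is steady, above the sheet centre at about 18 cm, so I'm handing in.

```bash
python3 -c "
from rig import order
print(order.job_done())"
```

```text
the job is handed in; nothing more can be done
None
```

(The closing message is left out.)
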